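# Sort welding offcuts into their trays

### The arm

A 6-joint arm with a two-finger parallel gripper is mounted at the origin on the work surface. World frame = base frame: x ahead of the robot, y to its left, z up, the work surface at z = 0. Lengths are in m, angles in rad, forces in N, time in s.
With the tool pointing down it reaches from about 0.35 to 0.975 m from the base axis. Payload 4.9 kg.
Tool frame: the origin (TCP) lies at the very end of the fingers, on their centre line; the grasp point (between the pads) lies 19 mm behind it (ctrl.grasp_offset is the distance from the TCP to the grasp point, in m); z points along the fingers, y is the line along which they close (so a half turn about z gives the same grasp; the last joint's range is limited). The gripper opens to 85 mm and grips with 20 to 120 N. Pads are 22 mm wide; open, the fingers measure 114 mm over their backs; the gripper's body (76 mm by 85 mm) begins 54 mm behind the grasp point. The pads swing forward as they close: fully open they stand 13 mm farther back than shut.
Start: joints at [-1.307, 0.053, 1.613, -0, 1.476, -0.119], TCP at [0.233, -0.58, 0.231] pointing down, gripper open.
Joint ranges: [-3.01, 3.01], [-1.01, 2.22], [0.06, 2.58], [-1.02, 4.17], [0.09, 2.62], [-3.14, 3.14]. Speed limits (rad/s): [2.57, 2.57, 3.14, 3.14, 3.14, 3.14].

### API

Orientations are given as a rotation vector (axis times angle).
In Python, from station import ctrl, optics gives the robot as it stands.
- The arm moves only by the shell command python3 -m handwheel 'ROWS' [OPENING] [FORCE]. ROWS is JSON, a list of rows, each an object of numbers: "tx", "ty", "tz": the shift along the tool's x, y, z in mm; "roll": the turn about the tool's z in rad. A call has 1 to 12 rows; each row shifts and turns the commanded pose from where the row before left it, along the tool's axes as they then stand; what a row does not reach is not made up. A row lasts 1/12 s, in which the tool goes at most 41.7 mm and 7.16 degrees, less where a joint would pass 70% of its speed; a pose out of reach is approached as far as the arm can. A call with a gripper value outside its range is refused whole. OPENING is the finger opening in mm, from 0 to 85.4, set as the call begins (- or left out, the last holds). The fingers move at their own pace and stop on an object; FORCE is the grip in N (left out, the last holds). Time passes only in rows, so rows that do not move let the fingers close. It gives the time, the measured TCP pose, the force, the opening and the grip force at its end, in the units of the state.
- ctrl.get_obs(): the state, without advancing time (a new reading comes with each control period).
- optics.get_image(name): name is "scene" or "side" or "wrist"; returns (picture, depth): 384x512x3 uint8, red, green, blue; 384x512 float32, m along the optical axis (not along the pixel's ray), 0 where there is no reading.
- optics.camera_params(name): a dict with "mtx" (3x3 intrinsics, pixels), "k1" (the pictures are not rectified: a ray, as slopes to the right and down, at radius r is drawn at 1 + k1 r^2 times it, then the intrinsics apply), "extrinsics" (4x4, takes a point from camera to world coordinates); the wrist camera has in their place "tool_from_camera" (4x4, takes a point from camera to tool coordinates, whose origin is the TCP and whose axes are the flange's). Camera axes: x right, y down, z forward; pixel columns grow to the right and rows downward; lengths in m; the calibration is good to about 2 mm. A picture is of the moment at which its call begins: read the wrist's pose just before it. camera_params takes no time and is no camera call.
- ctrl.finish_job(): hands the job in; it is judged then, once.
The state is a dict: "t": time; "q": joint angles; "dq": joint speeds; "effort": joint torques, N m; "tool_pos": TCP position; "tool_rot": TCP orientation; "contact_force": force on the tool from outside, world axes, zero at the start; "wrist_torque": the same for the moment, N m; "opening": finger opening in m; "grip_force": force on a finger pad.
Only numpy, scipy, OpenCV 4.12 (cv2) and the standard library are available. Lean on these libraries where they do the work, as an engineer would, in place of code of your own. Each camera call takes 0.05 s, during which the arm holds its last target. There are 200 camera calls.

### The job

Sort the four steel offcuts on the welding bench into their trays: stand both round pipe pieces upright, side by side, on the floor of the round pan; lay the square tube flat in the long tray; and set the angle clip in the square tray, flat leg down as it lies now. Let go of everything, and leave the hammer, the brush and the jar where they are.

Things in the scene. Friction and masses are not known exactly. Their poses are not given: they have to be found in the camera images.
- pipe_stub: Narrow, tall piece of plain steel pipe standing on end: outside diameter 42 mm, bore 32 mm, 60 mm tall, about 0.27 kg. Origin at the centre of its underside, z up along the pipe.
- pipe_collar: Wide, short steel pipe piece standing on end: outside diameter 56 mm, bore 42 mm, 40 mm tall, about 0.34 kg. Origin at the centre of its underside, z up along the pipe.
- square_tube: Piece of plain steel square tube lying flat: 100 mm long, 40 by 40 mm, 3 mm wall, open ends, about 0.35 kg. Origin at its very centre (20 mm above what it lies on), x along the tube, z up.
- angle_clip: Piece of heavy steel angle (L section), 70 mm long, both legs 50 mm wide and 8 mm thick, about 0.4 kg; it lies on one leg and the other stands upright. Origin at the centre of the underside of the flat leg (70 mm along x, 50 mm along y); x along the length; the upright leg stands on the +y edge, its mid-plane at y = +21 mm, its top 50 mm above the underside.
- round_pan: Round shallow pan for pipe pieces, 170 mm across outside, 162 mm inside; fixed to the bench, of dull grey sheet metal, rim 18 mm above the bench, floor 4 mm thick (its top 4 mm above the bench), walls 4 mm. Origin at the centre of its underside, z up.
- long_tray: Long narrow shallow tray for square tube, 140 mm (x) by 76 mm (y) outside, 132 by 68 mm inside; fixed to the bench, of dull grey sheet metal, rim 18 mm above the bench, floor 4 mm thick (its top 4 mm above the bench), walls 4 mm. Origin at the centre of its underside, z up.
- square_tray: Square shallow tray for angle clips, 110 by 110 mm outside, 102 by 102 mm inside, sides along its x and y; fixed to the bench, of dull grey sheet metal, rim 18 mm above the bench, floor 4 mm thick (its top 4 mm above the bench), walls 4 mm. Origin at the centre of its underside, z up.
- paste_jar: Bystander: white plastic jar with a black lid, 60 mm across, 50 mm tall, loose, standing in the row of offcuts. Origin at the centre of its underside. Leave it alone.
- hammer: Bystander: hammer lying at the left of the work, handle towards the robot. Leave it alone.
- brush: Bystander: brush lying at the right of the work, handle towards the robot. Leave it alone.
Mind the look-alikes: they are no part of the job. What is shaped like the square_tray but green or pink is not meant.

How it is judged:
At the end, for the whole second after the job is handed in: Both pipe pieces upright on the round pan's floor (centres within 62 mm, collar 56 mm, of its centre), the tube level on the long tray's floor (within 30 by 20 mm), the clip flat leg down in the square tray (within 35 mm); seated within 4 mm, tilt under 0.12 rad, at rest (z of pipe_stub in the frame of round_pan between 0 and 0.008 m and horizontal distance between pipe_stub and round_pan below 0.062 m and angle between each of pipe_stub, pipe_collar, angle_clip's own z axis and vertical below 0.12 rad and linear speed of each of pipe_stub, pipe_collar, square_tube, angle_clip below 0.02 m/s and angular speed of each of pipe_stub, pipe_collar, square_tube, angle_clip below 0.2 rad/s and z of pipe_collar in the frame of round_pan between 0 and 0.008 m and horizontal distance between pipe_collar and round_pan below 0.056 m and z of square_tube in the frame of long_tray between 0.02 and 0.028 m and x of square_tube in the frame of long_tray between -0.03 and 0.03 m and y of square_tube in the frame of long_tray between -0.02 and 0.02 m and angle between square_tube's own x axis and vertical between 1.45 and 1.69 rad and z of angle_clip in the frame of square_tray between 0 and 0.008 m and x of angle_clip in the frame of square_tray between -0.035 and 0.035 m and y of angle_clip in the frame of square_tray between -0.035 and 0.035 m); the robot touches nothing.
It fails at once if the jar is moved by more than 20 mm (distance of paste_jar from where it was at the start of the episode above 0.02 m).
It fails at once if the hammer is moved by more than 20 mm (distance of hammer from where it was at the start of the episode above 0.02 m).
It fails at once if the brush is moved by more than 20 mm (distance of brush from where it was at the start of the episode above 0.02 m).
It also fails if it takes over 99 s, if anything falls off the work surface, if the arm or the gripper's body presses on something with over 40 N, if the wrist force passes 120 N, or if a joint passes its speed limit or range.

## Working session

There is one attempt and no reset: what is moved stays moved. The work goes in short steps, Python scripts to look and compute and a shell command to move; the robot and the scene stay as the last step left them, time stands still between calls to the robot, and variables do not carry over. Pictures are saved under pics/ and viewed, at most 14 in all, crops included, and the job is handed in when it is done.

```bash
mkdir -p pics; ls
cat > h.py <<'E'
import numpy as np, cv2
from station import ctrl, optics
from scipy.spatial.transform import Rotation as R
def cloud(name):
    o=ctrl.get_obs(); im,d=optics.get_image(name); p=optics.camera_params(name)
    K=np.array(p["mtx"]); k1=p["k1"]
    v,u=np.mgrid[0:384,0:512].astype(float)
    pts=np.stack([u,v],-1).reshape(-1,1,2)
    n=cv2.undistortPoints(pts,K,np.array([k1,0,0,0.])).reshape(384,512,2)
    P=np.dstack([n[...,0]*d,n[...,1]*d,d])
    if "extrinsics" in p: T=np.array(p["extrinsics"])
    else:
        T=np.eye(4);T[:3,:3]=R.from_rotvec(o["tool_rot"]).as_matrix();T[:3,3]=o["tool_pos"];T=T@np.array(p["tool_from_camera"])
    W=P@T[:3,:3].T+T[:3,3]; W[d==0]=np.nan
    return im,d,W
E
python3 - <<'E'
from h import *
o=ctrl.get_obs(); print(o["tool_pos"],R.from_rotvec(o["tool_rot"]).as_matrix().round(3),o["t"],ctrl.grasp_offset)
for n in("scene","side"):
    im,d,W=cloud(n); cv2.imwrite(f"pics/{n}0.png",im[...,::-1]); np.save(n+"W.npy",W); np.save(n+"I.npy",im)
E
```

```text
pics
[ 0.23330024 -0.57914866  0.23003455] [[ 0.928  0.374 -0.001]
 [ 0.374 -0.928  0.002]
 [ 0.    -0.002 -1.   ]] 0.0 0.0187
```

View pics/scene0.png

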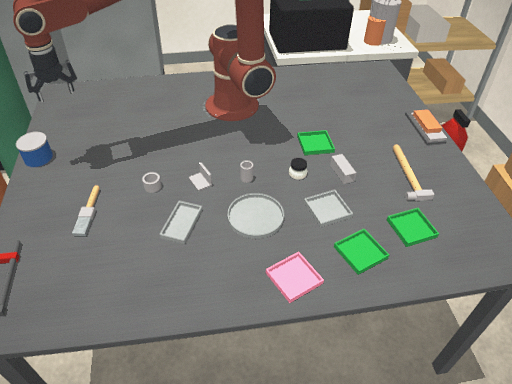

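View pics/side0.png

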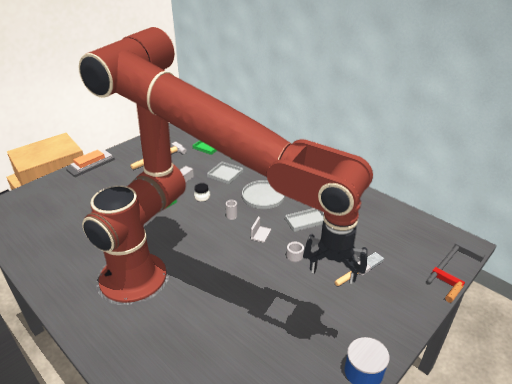

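The scene view shows the collar at (151,182), clip (201,178), stub (247,171), jar (298,168) and tube (343,168). The long tray is at (181,222), the pan at (256,215) and the grey square tray at (328,207). In the side view the arm is clear of all of them.

Run:
```python
from h import *
W=np.load("sceneW.npy"); 
Z=W[...,2]
print("bench z",np.nanmedian(Z[120:300,60:460]))
def comp(name,u,v,zlo,zhi,r):
    m=np.zeros(Z.shape,bool); m[v-r:v+r+1,u-r:u+r+1]=True
    m&=(Z>zlo)&(Z<zhi)
    P=W[m]
    if len(P)<4: print(name,len(P));return
    (c,s,a)=cv2.minAreaRect(P[:,:2].astype(np.float32)*1000)
    print(name,len(P),"mean",P.mean(0).round(4),"rect",np.round(c,1),np.round(s,1),round(a,1),"zmax",P[:,2].max().round(3))
comp("collar",151,182,.032,.06,14)
comp("stub",247,171,.050,.08,14)
comp("jar",298,168,.042,.07,14)
comp("tube",343,168,.033,.06,20)
comp("clip up",201,175,.02,.07,18)
comp("clip flat",201,180,.004,.07,18)
comp("long",181,222,.008,.03,30)
comp("pan",256,215,.010,.03,34)
comp("sq",328,207,.008,.03,28)
```

```text
bench z 0.0006775208787385689
collar 121 mean [ 0.4319 -0.3121  0.038 ] rect [ 429.8 -312.2] [58.2 54.3] 53.8 zmax 0.045
stub 86 mean [ 0.436  -0.0063  0.0569] rect [434.  -6.] [44.3 40.7] 1.9 zmax 0.064
jar 155 mean [0.4391 0.1663 0.0491] rect [437.1 166.8] [50.3 52.8] 84.7 zmax 0.057
tube 278 mean [0.4553 0.3166 0.0395] rect [452.2 317.6] [104.3  44. ] 10.7 zmax 0.044
clip up 107 mean [ 0.4266 -0.1396  0.0397] rect [ 423.1 -139.4] [73.4  9.2] 22.3 zmax 0.054
clip flat 352 mean [ 0.4303 -0.1527  0.0177] rect [ 422.  -151.6] [115.3 172.4] 87.3 zmax 0.054
long 339 mean [ 0.6056 -0.2286  0.015 ] rect [ 601.3 -225.4] [ 78.5 143.3] 65.8 zmax 0.023
pan 342 mean [ 0.6123 -0.0039  0.0155] rect [607.6  -4.4] [167.8 171.1] 77.5 zmax 0.022
sq 377 mean [0.6154 0.2256 0.0146] rect [596.8 230.9] [159.3 251.8] 72.8 zmax 0.023
```

```bash
cat >> h.py <<'E'
def go(x,y,z,ang=None):
    "tool-axis shift (mm) and roll (rad) to reach world x,y,z (mm), tool-x heading ang (deg)"
    o=ctrl.get_obs(); M=R.from_rotvec(o["tool_rot"]).as_matrix()
    d=M.T@(np.array([x,y,z])-np.array(o["tool_pos"])*1000)
    a=np.degrees(np.arctan2(M[1,0],M[0,0]))
    print("t %.2f"%o["t"],"pos",(np.array(o["tool_pos"])*1000).round(1),"head %.1f"%a,"shift",d.round(1),"roll",None if ang is None else round(-np.radians(ang-a),3),"open %.1f"%(o["opening"]*1000),"grip %.1f"%o["grip_force"],"F",np.round(o["contact_force"],1))
E
python3 - <<'E'
from h import *
W=np.load("sceneW.npy");Z=W[...,2]
for n,c in(("sq",(.606,.228)),("long",(.602,-.226))):
    m=(Z>.012)&(Z<.024)&(np.hypot(W[...,0]-c[0],W[...,1]-c[1])<.085)
    print(n,m.sum(),cv2.minAreaRect(W[m][:,:2].astype(np.float32)*1000))
go(430,-312,150)
E
```

```text
sq 257 ((610.4368286132812, 220.9091796875), (115.87171173095703, 114.60350036621094), 13.680388450622559)
long 260 ((601.2530517578125, -225.36911010742188), (78.50941467285156, 143.30982971191406), 65.8062744140625)
t 0.10 pos [ 233.3 -579.2  230.1] head 21.9 shift [ 282.2 -174.2   80.5] roll None open 85.4 grip 0.0 F [-0.1  0.5 -0.1]
```

```bash
python3 -m handwheel '[{"tx":28,"ty":-17},{"tx":28,"ty":-17},{"tx":28,"ty":-17},{"tx":28,"ty":-17},{"tx":28,"ty":-17},{"tx":28,"ty":-17},{"tx":28,"ty":-18},{"tx":28,"ty":-18},{"tx":28,"ty":-18},{"tx":30,"ty":-18,"tz":20},{"tz":30},{"tz":30}]' 85 60
python3 - <<'E'
from h import *
im,d,W=cloud("wrist"); cv2.imwrite("pics/w1.png",im[...,::-1])
Z=W[...,2]
m=(Z>.034)&(Z<.05)&(np.hypot(W[...,0]-.43,W[...,1]+.312)<.05)
print(m.sum(),cv2.minAreaRect(W[m][:,:2].astype(np.float32)*1000),np.median(Z[m]))
go(430,-312,8)
E
```

```text
0 ((0.0, 0.0), (0.0, 0.0), 0.0) nan
t 0.15 pos [ 233.3 -579.3  230.3] head 21.9 shift [ 282.2 -174.1  222.7] roll None open 85.3 grip 0.0 F [-0.3 -0.2 -0.5]$[0]: bad value
  return _methods._mean(a, axis=axis, dtype=dtype,
  ret = ret.dtype.type(ret / rcount)
```

View pics/w1.png

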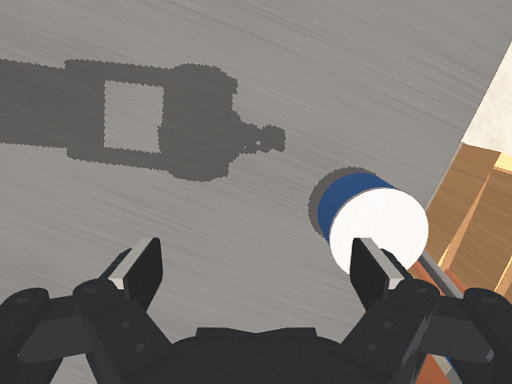

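The wrist view, with the arm not yet moved, shows the shadow and a blue can. The call was refused, so I'll try giving all the keys in every row.

```bash
python3 -m handwheel '[{"tx":28,"ty":-17,"tz":0,"roll":0}]' 85 60
```

```text
t: 0.23
tool_pos: [0.2507, -0.5558, 0.2305]
tool_rot: [3.085, 0.591, -0.003]
contact_force: [0.1, 0.3, 0.1]
opening: 0.0847
grip_force: 0.0
```

```bash
python3 -m handwheel '[{"tx":28.0,"ty":-17.0,"tz":0.0,"roll":0.0}]' 85 60; python3 -m handwheel --help | head -30
```

```text
t: 0.32
tool_pos: [0.2722, -0.5272, 0.2306]
tool_rot: [-3.084, -0.593, 0.0]
contact_force: [1.6, 0.2, 0.3]
opening: 0.0848
grip_force: 0.0invalid input: not JSON, or not a number
```

```bash
python3 -m handwheel '[{"tx":32,"ty":-20,"tz":0,"roll":0},{"tx":32,"ty":-20,"tz":0,"roll":0},{"tx":32,"ty":-20,"tz":0,"roll":0},{"tx":32,"ty":-20,"tz":0,"roll":0},{"tx":32,"ty":-20,"tz":0,"roll":0},{"tx":33,"ty":-20,"tz":0,"roll":0},{"tx":33,"ty":-20,"tz":20,"roll":0},{"tx":0,"ty":0,"tz":30,"roll":0},{"tx":0,"ty":0,"tz":30,"roll":0},{"tx":0,"ty":0,"tz":0,"roll":0}]' 85 60
python3 - <<'E'
from h import *
im,d,W=cloud("wrist"); cv2.imwrite("pics/w2.png",im[...,::-1])
Z=W[...,2]
m=(Z>.034)&(Z<.05)&(np.hypot(W[...,0]-.43,W[...,1]+.312)<.05)
print(m.sum(),cv2.minAreaRect(W[m][:,:2].astype(np.float32)*1000),np.median(Z[m]))
go(430,-312,8)
E
```

```text
t: 1.15
tool_pos: [0.4263, -0.3103, 0.1451]
tool_rot: [-3.074, -0.598, 0.011]
contact_force: [-0.9, 0.0, -0.7]
opening: 0.0849
grip_force: 0.0
1698 ((428.58685302734375, -312.56939697265625), (54.9797248840332, 55.10304260253906), 10.01862621307373) 0.03981101069860389
t 1.20 pos [ 427.2 -311.9  148.2] head 22.0 shift [  3.1   2.2 140.1] roll None open 84.9 grip 0.0 F [-0.5 -0.2  0.1]
```

View pics/w2.png

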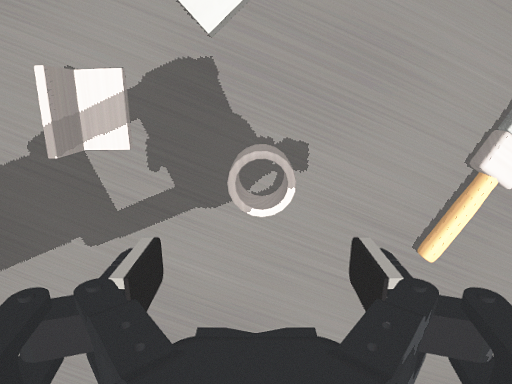

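The collar sits at (262,180) between the jaws, and its measured centre is (428.6, -312.5), which agrees with the scene camera. Descending and gripping.

```bash
python3 -m handwheel '[{"tx":2,"ty":1,"tz":30,"roll":0},{"tx":0,"ty":0,"tz":30,"roll":0},{"tx":0,"ty":0,"tz":30,"roll":0},{"tx":0,"ty":0,"tz":30,"roll":0},{"tx":0,"ty":0,"tz":20,"roll":0},{"tx":0,"ty":0,"tz":0,"roll":0},{"tx":0,"ty":0,"tz":0,"roll":0}]' 85 60
python3 -m handwheel '[{"tx":0,"ty":0,"tz":0,"roll":0},{"tx":0,"ty":0,"tz":0,"roll":0},{"tx":0,"ty":0,"tz":0,"roll":0},{"tx":0,"ty":0,"tz":0,"roll":0},{"tx":0,"ty":0,"tz":0,"roll":0},{"tx":0,"ty":0,"tz":0,"roll":0},{"tx":0,"ty":0,"tz":0,"roll":0},{"tx":0,"ty":0,"tz":0,"roll":0}]' 40 60
python3 -c "
from h import *
a=np.array([.927,.374]);C=np.array([608,-4.])
for k in(-30,36): print(C+k*a)
go(*(C-30*a),75)"
```

```text
t: 1.78
tool_pos: [0.4315, -0.3153, 0.013]
tool_rot: [-3.084, -0.596, -0.0]
contact_force: [-0.3, 0.3, -0.9]
opening: 0.085
grip_force: 0.0
t: 2.45
tool_pos: [0.4329, -0.3159, 0.0153]
tool_rot: [3.081, 0.597, 0.004]
contact_force: [-0.6, 1.1, 6.5]
opening: 0.0539
grip_force: 63.4
[580.19 -15.22]
[641.372   9.464]
t 2.45 pos [ 432.9 -315.9   15.3] head 21.9 shift [ 249.  -223.7  -60. ] roll None open 53.9 grip 63.4 F [-0.6  1.1  6.5]
```

```bash
python3 -m handwheel '[{"tx":0,"ty":0,"tz":-15,"roll":0},{"tx":0,"ty":0,"tz":-25,"roll":0},{"tx":0,"ty":0,"tz":-30,"roll":0},{"tx":0,"ty":0,"tz":-20,"roll":0},{"tx":15,"ty":-14,"tz":0,"roll":0},{"tx":26,"ty":-23,"tz":0,"roll":0},{"tx":26,"ty":-23,"tz":0,"roll":0},{"tx":26,"ty":-23,"tz":0,"roll":0},{"tx":26,"ty":-23,"tz":0,"roll":0},{"tx":26,"ty":-23,"tz":0,"roll":0},{"tx":26,"ty":-23,"tz":0,"roll":0}]' 40 60
python3 -m handwheel '[{"tx":26,"ty":-23,"tz":0,"roll":0},{"tx":26,"ty":-23,"tz":0,"roll":0},{"tx":15,"ty":-14,"tz":0,"roll":0},{"tx":10,"ty":-9,"tz":0,"roll":0},{"tx":0,"ty":0,"tz":0,"roll":0},{"tx":0,"ty":0,"tz":0,"roll":0},{"tx":0,"ty":0,"tz":0,"roll":0},{"tx":0,"ty":0,"tz":0,"roll":0}]' 40 60
python3 -c "
from h import *
go(580,-15,20)
im,d,W=cloud('wrist'); cv2.imwrite('pics/w3.png',im[...,::-1])
im,d,W=cloud('scene'); cv2.imwrite('pics/s3.png',cv2.resize(im[130:260,120:380,::-1],(780,390)))
go(580,-15,20)"
```

```text
t: 3.37
tool_pos: [0.5337, -0.108, 0.1029]
tool_rot: [3.083, 0.597, 0.002]
contact_force: [0.6, -0.4, -3.2]
opening: 0.054
grip_force: 64.9
t: 4.03
tool_pos: [0.5784, -0.018, 0.1021]
tool_rot: [3.084, 0.595, -0.001]
contact_force: [-0.4, -0.3, -3.3]
opening: 0.0538
grip_force: 64.9
t 4.03 pos [578.4 -18.  102.1] head 21.8 shift [ 2.7 -2.2 82.1] roll None open 53.8 grip 64.9 F [-0.4 -0.3 -3.3]
t 4.13 pos [578.5 -17.9 102.1] head 21.8 shift [ 2.5 -2.1 82.1] roll None open 53.8 grip 64.9 F [ 0.5 -0.6 -4.3]
```

View pics/w3.png

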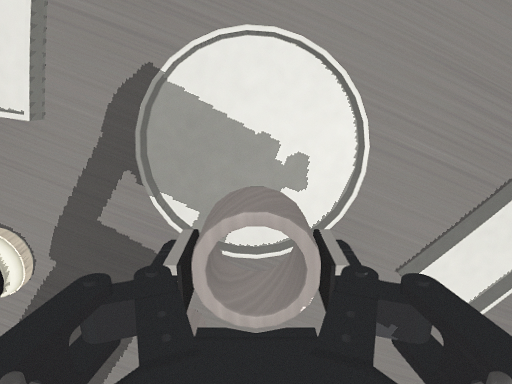

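The collar is held upright at (255,270), above the near part of the pan, whose centre is at about (252,145). Lowering it now.

```bash
python3 -m handwheel '[{"tx":4,"ty":-2,"tz":20,"roll":0},{"tx":0,"ty":0,"tz":25,"roll":0},{"tx":0,"ty":0,"tz":20,"roll":0},{"tx":0,"ty":0,"tz":10,"roll":0},{"tx":0,"ty":0,"tz":3,"roll":0},{"tx":0,"ty":0,"tz":0,"roll":0},{"tx":0,"ty":0,"tz":0,"roll":0},{"tx":0,"ty":0,"tz":0,"roll":0}]' 40 60
```

```text
t: 4.8
tool_pos: [0.5832, -0.0138, 0.026]
tool_rot: [3.083, 0.597, 0.005]
contact_force: [-0.3, -0.3, -3.4]
opening: 0.0536
grip_force: 64.9
```

```bash
python3 -m handwheel '[{"tx":0,"ty":0,"tz":3,"roll":0},{"tx":0,"ty":0,"tz":2,"roll":0},{"tx":0,"ty":0,"tz":0,"roll":0},{"tx":0,"ty":0,"tz":0,"roll":0}]' 40 60;  python3 -m handwheel '[{"tx":0,"ty":0,"tz":1,"roll":0},{"tx":0,"ty":0,"tz":1,"roll":0},{"tx":0,"ty":0,"tz":0,"roll":0},{"tx":0,"ty":0,"tz":0,"roll":0}]' 40 60
```

```text
t: 5.13
tool_pos: [0.5821, -0.0135, 0.0194]
tool_rot: [3.084, 0.598, 0.001]
contact_force: [-0.1, -0.5, -2.5]
opening: 0.054
grip_force: 64.9
t: 5.47
tool_pos: [0.5821, -0.0135, 0.0194]
tool_rot: [3.084, 0.598, -0.001]
contact_force: [-6.2, 0.6, 9.8]
opening: 0.0538
grip_force: 66.2
```

```bash
python3 -m handwheel '[{"tx":0,"ty":0,"tz":0,"roll":0},{"tx":0,"ty":0,"tz":0,"roll":0},{"tx":0,"ty":0,"tz":0,"roll":0},{"tx":0,"ty":0,"tz":0,"roll":0},{"tx":0,"ty":0,"tz":0,"roll":0},{"tx":0,"ty":0,"tz":-10,"roll":0},{"tx":0,"ty":0,"tz":-30,"roll":0},{"tx":0,"ty":0,"tz":-30,"roll":0},{"tx":0,"ty":0,"tz":-30,"roll":0},{"tx":0,"ty":0,"tz":-30,"roll":0},{"tx":0,"ty":0,"tz":0,"roll":0},{"tx":0,"ty":0,"tz":0,"roll":0}]' 78 60
python3 - <<'E'
from h import *
im,d,W=cloud("scene");Z=W[...,2]
np.save("sceneW.npy",W)
go(434,-6,150)
im,d,W=cloud("wrist");Z=W[...,2]
m=(Z>.039)&(Z<.05)&(np.hypot(W[...,0]-.578,W[...,1]+.015)<.05)
print(m.sum(),cv2.minAreaRect(W[m][:,:2].astype(np.float32)*1000),np.median(Z[m]))
m=(Z>.014)&(Z<.024)&(np.hypot(W[...,0]-.608,W[...,1]+.004)<.095)&(np.hypot(W[...,0]-.608,W[...,1]+.004)>.065)
P=W[m][:,:2]
A=np.c_[2*P,np.ones(len(P))]; s=np.linalg.lstsq(A,(P**2).sum(1),rcond=None)[0]
print("pan",len(P),s[:2],np.sqrt(s[2]+s[:2]@s[:2]))
cv2.imwrite("pics/w4.png",im[...,::-1])
E
```

```text
t: 6.47
tool_pos: [0.5837, -0.0137, 0.1508]
tool_rot: [3.082, 0.597, 0.009]
contact_force: [0.3, 0.3, -0.3]
opening: 0.078
grip_force: 0.0
t 6.52 pos [582.2 -13.5 148.3] head 21.9 shift [-134.7  -62.3   -2. ] roll None open 78.2 grip 0.0 F [-0.8 -0.4 -0.6]
1650 ((579.5236206054688, -14.028305053710938), (54.76540756225586, 55.04039764404297), 53.83467102050781) 0.043758726542608664
pan 3271 [ 0.60635796 -0.00340153] 0.08206173585903555
```

View pics/w4.png

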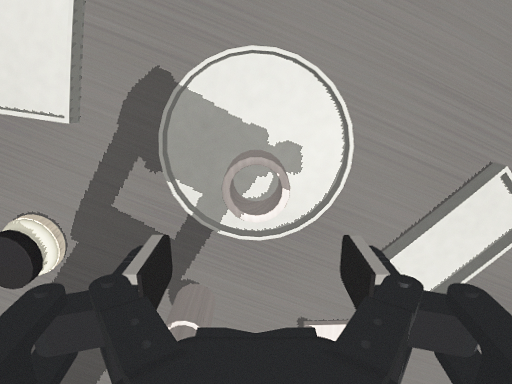

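The collar stands at (255,187) in the pan, top at 43.8 mm (expected 44) and 29 mm from the pan centre. Next is the stub.

```bash
python3 -m handwheel '[{"tx":-20,"ty":-9,"tz":0,"roll":0},{"tx":-32,"ty":-15,"tz":0,"roll":0},{"tx":-32,"ty":-15,"tz":0,"roll":0},{"tx":-32,"ty":-15,"tz":0,"roll":0},{"tx":-18,"ty":-8,"tz":0,"roll":0},{"tx":0,"ty":0,"tz":0,"roll":0},{"tx":0,"ty":0,"tz":0,"roll":0}]' 80 60
python3 - <<'E'
from h import *
im,d,W=cloud("wrist");Z=W[...,2]
m=(Z>.055)&(Z<.065)&(np.hypot(W[...,0]-.434,W[...,1]+.006)<.045)
print(m.sum(),cv2.minAreaRect(W[m][:,:2].astype(np.float32)*1000),np.median(Z[m]))
go(436,-6,24)
E
```

```text
t: 7.15
tool_pos: [0.4328, -0.0058, 0.1454]
tool_rot: [-3.083, -0.597, 0.003]
contact_force: [0.7, -0.2, 0.4]
opening: 0.0798
grip_force: 0.0
1070 ((432.2372741699219, -4.823184967041016), (41.285221099853516, 40.740882873535156), 48.51609802246094) 0.05972092359690591
t 7.20 pos [433.8  -5.9 146. ] head 21.9 shift [  2.2   1.  122. ] roll None open 79.9 grip 0.0 F [-0.3 -0.   1.5]
```

```bash
python3 -m handwheel '[{"tx":0,"ty":-1,"tz":30,"roll":0},{"tx":0,"ty":0,"tz":30,"roll":0},{"tx":0,"ty":0,"tz":30,"roll":0},{"tx":0,"ty":0,"tz":30,"roll":0},{"tx":0,"ty":0,"tz":0,"roll":0},{"tx":0,"ty":0,"tz":0,"roll":0},{"tx":0,"ty":0,"tz":0,"roll":0}]' 80 60
python3 -m handwheel '[{"tx":0,"ty":0,"tz":0,"roll":0},{"tx":0,"ty":0,"tz":0,"roll":0},{"tx":0,"ty":0,"tz":0,"roll":0},{"tx":0,"ty":0,"tz":0,"roll":0},{"tx":0,"ty":0,"tz":0,"roll":0},{"tx":0,"ty":0,"tz":0,"roll":0},{"tx":0,"ty":0,"tz":0,"roll":0},{"tx":0,"ty":0,"tz":0,"roll":0}]' 25 60
python3 -c "
from h import *
go(639,9.7,75)"
python3 -m handwheel '[{"tx":0,"ty":0,"tz":-15,"roll":0},{"tx":0,"ty":0,"tz":-25,"roll":0},{"tx":0,"ty":0,"tz":-25,"roll":0},{"tx":0,"ty":0,"tz":-15,"roll":0},{"tx":0,"ty":0,"tz":0,"roll":0},{"tx":0,"ty":0,"tz":0,"roll":0}]' 25 60
python3 -c "
from h import *
go(639,9.7,75)"
```

```text
t: 7.78
tool_pos: [0.4353, -0.0053, 0.0283]
tool_rot: [3.084, 0.598, 0.002]
contact_force: [0.3, -0.7, 0.6]
opening: 0.0797
grip_force: 0.0
t: 8.45
tool_pos: [0.4356, -0.0053, 0.0292]
tool_rot: [3.083, 0.598, 0.005]
contact_force: [-0.2, 1.2, 5.5]
opening: 0.0407
grip_force: 60.4
t 8.45 pos [435.6  -5.3  29.2] head 21.9 shift [194.4  62.2 -45.1] roll None open 40.7 grip 60.4 F [-0.2  1.2  5.5]
t: 8.95
tool_pos: [0.4343, -0.0051, 0.1076]
tool_rot: [3.083, 0.598, 0.003]
contact_force: [-0.0, 0.6, -3.3]
opening: 0.0408
grip_force: 61.3
t 8.95 pos [434.3  -5.1 107.6] head 21.9 shift [195.4  62.7  33. ] roll None open 40.8 grip 61.3 F [-0.   0.6 -3.3]
```

```bash
python3 -m handwheel '[{"tx":15,"ty":5,"tz":0,"roll":0},{"tx":30,"ty":10,"tz":0,"roll":0},{"tx":32,"ty":10,"tz":0,"roll":0},{"tx":32,"ty":10,"tz":0,"roll":0},{"tx":32,"ty":10,"tz":0,"roll":0},{"tx":30,"ty":10,"tz":0,"roll":0},{"tx":15,"ty":5,"tz":0,"roll":0},{"tx":9,"ty":3,"tz":0,"roll":0},{"tx":0,"ty":0,"tz":0,"roll":0},{"tx":0,"ty":0,"tz":0,"roll":0},{"tx":0,"ty":0,"tz":0,"roll":0}]' 25 60
python3 -c "
from h import *
go(639,9.7,33)"
```

```text
t: 9.87
tool_pos: [0.6366, 0.0094, 0.1058]
tool_rot: [-3.084, -0.597, 0.004]
contact_force: [0.0, 0.7, -3.1]
opening: 0.0414
grip_force: 61.3
t 9.87 pos [636.6   9.4 105.8] head 21.9 shift [ 2.5  0.7 72.8] roll None open 41.4 grip 61.3 F [ 0.   0.7 -3.1]
```

```bash
python3 -m handwheel '[{"tx":2,"ty":0,"tz":20,"roll":0},{"tx":0,"ty":0,"tz":25,"roll":0},{"tx":0,"ty":0,"tz":15,"roll":0},{"tx":0,"ty":0,"tz":9,"roll":0},{"tx":0,"ty":0,"tz":1,"roll":0},{"tx":0,"ty":0,"tz":0,"roll":0},{"tx":0,"ty":0,"tz":0,"roll":0}]' 25 60
python3 -m handwheel '[{"tx":0,"ty":0,"tz":1,"roll":0},{"tx":0,"ty":0,"tz":1,"roll":0},{"tx":0,"ty":0,"tz":0,"roll":0},{"tx":0,"ty":0,"tz":0,"roll":0}]' 25 60
```

```text
t: 10.45
tool_pos: [0.641, 0.0099, 0.0385]
tool_rot: [3.084, 0.597, 0.003]
contact_force: [0.7, 0.8, -2.9]
opening: 0.0405
grip_force: 61.3
t: 10.78
tool_pos: [0.6405, 0.01, 0.0356]
tool_rot: [3.084, 0.598, 0.001]
contact_force: [0.3, -0.2, -2.2]
opening: 0.0406
grip_force: 61.3
```

```bash
python3 -m handwheel '[{"tx":0,"ty":0,"tz":1,"roll":0},{"tx":0,"ty":0,"tz":1,"roll":0},{"tx":0,"ty":0,"tz":0,"roll":0},{"tx":0,"ty":0,"tz":0,"roll":0}]' 25 60
```

```text
t: 11.12
tool_pos: [0.6404, 0.0101, 0.0334]
tool_rot: [3.084, 0.598, 0.0]
contact_force: [-0.3, 0.5, -0.7]
opening: 0.0406
grip_force: 61.4
```

```bash
python3 -m handwheel '[{"tx":0,"ty":0,"tz":0.5,"roll":0},{"tx":0,"ty":0,"tz":0,"roll":0},{"tx":0,"ty":0,"tz":0,"roll":0}]' 25 60
python3 -m handwheel '[{"tx":0,"ty":0,"tz":0,"roll":0},{"tx":0,"ty":0,"tz":0,"roll":0},{"tx":0,"ty":0,"tz":0,"roll":0},{"tx":0,"ty":0,"tz":0,"roll":0},{"tx":0,"ty":0,"tz":0,"roll":0},{"tx":0,"ty":0,"tz":-10,"roll":0},{"tx":0,"ty":0,"tz":-30,"roll":0},{"tx":0,"ty":0,"tz":-30,"roll":0},{"tx":0,"ty":0,"tz":-30,"roll":0},{"tx":0,"ty":0,"tz":-30,"roll":0},{"tx":0,"ty":0,"tz":0,"roll":0},{"tx":0,"ty":0,"tz":0,"roll":0}]' 70 60
python3 - <<'E'
from h import *
im,d,W=cloud("wrist");Z=W[...,2]
for a,b,c in((.055,.07,(.638,.009)),(.039,.05,(.579,-.014))):
    m=(Z>a)&(Z<b)&(np.hypot(W[...,0]-c[0],W[...,1]-c[1])<.04)
    print(m.sum(),cv2.minAreaRect(W[m][:,:2].astype(np.float32)*1000) if m.any() else 0,np.median(Z[m]))
go(425,-138,150,22.3)
E
```

```text
t: 11.37
tool_pos: [0.6404, 0.0101, 0.0333]
tool_rot: [3.084, 0.598, 0.0]
contact_force: [-2.0, 0.1, 4.0]
opening: 0.0408
grip_force: 61.8
t: 12.37
tool_pos: [0.6421, 0.0099, 0.1667]
tool_rot: [3.082, 0.597, 0.01]
contact_force: [-1.1, -0.2, 0.2]
opening: 0.0699
grip_force: 0.0
1034 ((638.1612548828125, 9.641845703125), (40.98650360107422, 40.49265670776367), 20.333364486694336) 0.06360043132713457
1309 ((579.447021484375, -14.287467956542969), (55.25514221191406, 54.538997650146484), 20.78045082092285) 0.04375412242464777
t 12.42 pos [640.7  10.  164. ] head 21.9 shift [-255.4   56.7   13.6] roll -0.006 open 70.0 grip 0.0 F [-1.2 -0.8 -1. ]
```

Both pipes are seated and undisturbed (tops at 63.6 and 43.8 mm). Next is the clip.

```bash
python3 -m handwheel '[{"tx":-20,"ty":4,"tz":0,"roll":0},{"tx":-32,"ty":7,"tz":0,"roll":0},{"tx":-32,"ty":7,"tz":0,"roll":0},{"tx":-32,"ty":7,"tz":0,"roll":0},{"tx":-32,"ty":7,"tz":0,"roll":0},{"tx":-32,"ty":7,"tz":0,"roll":0},{"tx":-32,"ty":7,"tz":0,"roll":0},{"tx":-28,"ty":6,"tz":0,"roll":0},{"tx":-15,"ty":5,"tz":10,"roll":0},{"tx":0,"ty":0,"tz":0,"roll":0},{"tx":0,"ty":0,"tz":0,"roll":0}]' 60 60
python3 - <<'E'
from h import *
im,d,W=cloud("wrist");Z=W[...,2]; cv2.imwrite("pics/w5.png",im[...,::-1])
m=(Z>.044)&(Z<.056)&(np.hypot(W[...,0]-.424,W[...,1]+.139)<.06)
print(m.sum(),cv2.minAreaRect(W[m][:,:2].astype(np.float32)*1000),np.median(Z[m]))
m=(Z>.005)&(Z<.056)&(np.hypot(W[...,0]-.43,W[...,1]+.155)<.06)
print(m.sum(),cv2.minAreaRect(W[m][:,:2].astype(np.float32)*1000),np.median(Z[m]))
go(425,-138,20,22.3)
E
```

```text
t: 13.33
tool_pos: [0.4235, -0.1377, 0.1506]
tool_rot: [-3.082, -0.595, 0.004]
contact_force: [0.4, 0.8, -0.9]
opening: 0.06
grip_force: 0.0
859 ((420.7317810058594, -138.43467712402344), (70.15715026855469, 7.944141387939453), 22.088937759399414) 0.049991649097260005
4244 ((428.9012756347656, -157.91116333007812), (70.20945739746094, 50.1449089050293), 22.61410140991211) 0.008286727318651765
t 13.38 pos [ 424.5 -137.6  151.5] head 21.9 shift [  0.5   0.8 131.4] roll -0.007 open 59.5 grip 0.0 F [-0.  -0.2  0.6]
```

View pics/w5.png

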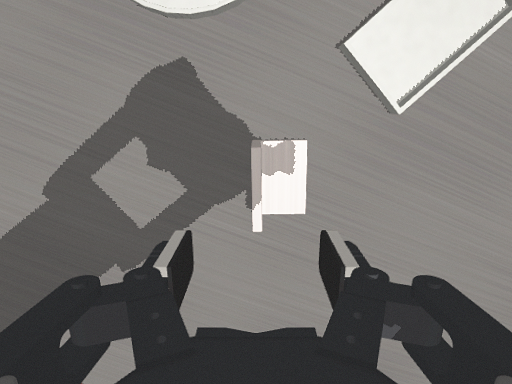

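The clip's upright leg is at (257,185) between the jaws. It is square to them, at 22.1° against a tool heading of 21.9°.

```bash
python3 -m handwheel '[{"tx":-4,"ty":0,"tz":30,"roll":0},{"tx":0,"ty":0,"tz":30,"roll":0},{"tx":0,"ty":0,"tz":30,"roll":0},{"tx":0,"ty":0,"tz":30,"roll":0},{"tx":0,"ty":0,"tz":9,"roll":0},{"tx":0,"ty":0,"tz":0,"roll":0},{"tx":0,"ty":0,"tz":0,"roll":0}]' 60 80
python3 -m handwheel '[{"tx":0,"ty":0,"tz":0,"roll":0},{"tx":0,"ty":0,"tz":0,"roll":0},{"tx":0,"ty":0,"tz":0,"roll":0},{"tx":0,"ty":0,"tz":0,"roll":0},{"tx":0,"ty":0,"tz":0,"roll":0},{"tx":0,"ty":0,"tz":0,"roll":0},{"tx":0,"ty":0,"tz":0,"roll":0},{"tx":0,"ty":0,"tz":0,"roll":0},{"tx":0,"ty":0,"tz":0,"roll":0},{"tx":0,"ty":0,"tz":0,"roll":0}]' 0 80
python3 -m handwheel '[{"tx":0,"ty":0,"tz":-15,"roll":0},{"tx":0,"ty":0,"tz":-25,"roll":0},{"tx":0,"ty":0,"tz":-30,"roll":0},{"tx":0,"ty":0,"tz":-30,"roll":0},{"tx":0,"ty":0,"tz":-20,"roll":0},{"tx":0,"ty":0,"tz":0,"roll":0},{"tx":0,"ty":0,"tz":0,"roll":0}]' 0 80
python3 - <<'E'
from h import *
im,d,W=cloud("wrist");cv2.imwrite("pics/w6.png",im[...,::-1])
go(601,240.5,140)
E
```

```text
t: 13.97
tool_pos: [0.422, -0.1393, 0.0241]
tool_rot: [-3.084, -0.599, 0.0]
contact_force: [0.8, -0.2, -0.1]
opening: 0.0598
grip_force: 0.0
t: 14.8
tool_pos: [0.4222, -0.1399, 0.025]
tool_rot: [3.083, 0.597, 0.003]
contact_force: [-1.3, 2.3, 6.0]
opening: 0.0066
grip_force: 80.2
t: 15.38
tool_pos: [0.4212, -0.1396, 0.1435]
tool_rot: [3.084, 0.597, 0.001]
contact_force: [-0.3, 0.6, -5.5]
opening: 0.0059
grip_force: 78.5
t 15.43 pos [ 420.2 -139.   141.7] head 21.9 shift [ 309.5 -284.6    1.8] roll None open 6.4 grip 78.5 F [-0.4  0.1 -5. ]
```

View pics/w6.png

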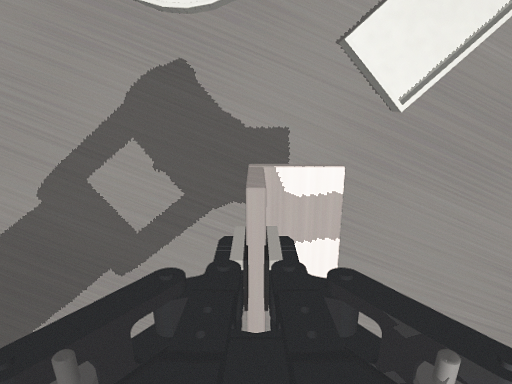

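The clip hangs level in the jaws, with its upright leg at (257,250). Carrying it to the square tray.

```bash
python3 -m handwheel '[{"tx":10,"ty":-10,"tz":0,"roll":0},{"tx":24,"ty":-22,"tz":0,"roll":0},{"tx":25,"ty":-23,"tz":0,"roll":0},{"tx":25,"ty":-23,"tz":0,"roll":0},{"tx":25,"ty":-23,"tz":0,"roll":0},{"tx":25,"ty":-23,"tz":0,"roll":0},{"tx":25,"ty":-23,"tz":0,"roll":0},{"tx":25,"ty":-23,"tz":0,"roll":0},{"tx":25,"ty":-23,"tz":0,"roll":0},{"tx":25,"ty":-23,"tz":0,"roll":0}]' 0 80
python3 -m handwheel '[{"tx":25,"ty":-23,"tz":0,"roll":0},{"tx":25,"ty":-23,"tz":0,"roll":0},{"tx":17,"ty":-15,"tz":0,"roll":0.04},{"tx":8,"ty":-6,"tz":0,"roll":0.05},{"tx":0,"ty":0,"tz":0,"roll":0.05},{"tx":0,"ty":0,"tz":0,"roll":0},{"tx":0,"ty":0,"tz":0,"roll":0},{"tx":0,"ty":0,"tz":0,"roll":0}]' 0 80
python3 - <<'E'
from h import *
im,d,W=cloud("scene");Z=W[...,2]
im,d,W=cloud("wrist");cv2.imwrite("pics/w7.png",im[...,::-1]);Z=W[...,2]
m=(Z>.013)&(Z<.023)&(np.hypot(W[...,0]-.610,W[...,1]-.22)<.095)
print(m.sum(),cv2.minAreaRect(W[m][:,:2].astype(np.float32)*1000))
go(605,241.5,30)
E
```

```text
t: 16.27
tool_pos: [0.5558, 0.1496, 0.1393]
tool_rot: [-3.084, -0.598, 0.01]
contact_force: [-0.3, -0.5, -4.6]
opening: 0.0063
grip_force: 78.6
t: 16.93
tool_pos: [0.6012, 0.2375, 0.1412]
tool_rot: [3.118, 0.381, -0.006]
contact_force: [0.4, 0.5, -3.8]
opening: 0.0066
grip_force: 78.7
1671 ((609.451904296875, 221.1584014892578), (110.26411437988281, 111.03777313232422), 12.834729194641113)
t 17.03 pos [601.9 237.6 142.5] head 13.9 shift [  4.1  -3.1 112.5] roll None open 6.6 grip 78.8 F [ 0.1 -0.1 -4.4]
```

View pics/w7.png

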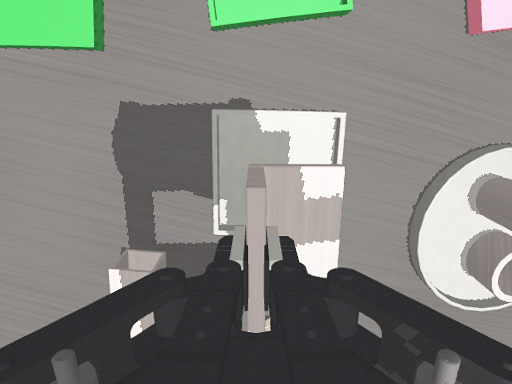

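The clip is over the grey square tray (tray centre at about (280,170)). The tray measures 110 mm at (609.5, 221.2).

```bash
python3 -m handwheel '[{"tx":4,"ty":-3,"tz":20,"roll":0},{"tx":0,"ty":0,"tz":30,"roll":0},{"tx":0,"ty":0,"tz":30,"roll":0},{"tx":0,"ty":0,"tz":20,"roll":0},{"tx":0,"ty":0,"tz":7,"roll":0},{"tx":0,"ty":0,"tz":0,"roll":0},{"tx":0,"ty":0,"tz":0,"roll":0},{"tx":0,"ty":0,"tz":0,"roll":0}]' 0 80
python3 -m handwheel '[{"tx":0,"ty":0,"tz":1.5,"roll":0},{"tx":0,"ty":0,"tz":1.5,"roll":0},{"tx":0,"ty":0,"tz":0,"roll":0},{"tx":0,"ty":0,"tz":0,"roll":0}]' 0 80
```

```text
t: 17.7
tool_pos: [0.6075, 0.2424, 0.0392]
tool_rot: [-3.118, -0.38, -0.007]
contact_force: [-0.7, 0.4, -4.3]
opening: 0.0063
grip_force: 78.6
t: 18.03
tool_pos: [0.6059, 0.2421, 0.0341]
tool_rot: [-3.118, -0.381, -0.001]
contact_force: [-0.7, -0.3, -4.8]
opening: 0.0065
grip_force: 78.6
```

```bash
python3 -m handwheel '[{"tx":0,"ty":0,"tz":1.5,"roll":0},{"tx":0,"ty":0,"tz":1.5,"roll":0},{"tx":0,"ty":0,"tz":0,"roll":0},{"tx":0,"ty":0,"tz":0,"roll":0},{"tx":0,"ty":0,"tz":0,"roll":0}]' 0 80;python3 -m handwheel '[{"tx":0,"ty":0,"tz":1,"roll":0},{"tx":0,"ty":0,"tz":1,"roll":0},{"tx":0,"ty":0,"tz":0,"roll":0},{"tx":0,"ty":0,"tz":0,"roll":0}]' 0 80
```

```text
t: 18.45
tool_pos: [0.6056, 0.242, 0.0305]
tool_rot: [3.118, 0.38, -0.0]
contact_force: [0.1, -0.8, -4.3]
opening: 0.0066
grip_force: 78.6
t: 18.78
tool_pos: [0.6059, 0.2421, 0.0291]
tool_rot: [-3.118, -0.38, -0.001]
contact_force: [-1.7, -0.1, -1.2]
opening: 0.0065
grip_force: 79.0
```

```bash
python3 -m handwheel '[{"tx":0,"ty":0,"tz":0.5,"roll":0},{"tx":0,"ty":0,"tz":0,"roll":0}]' 0 80;python3 -m handwheel '[{"tx":0,"ty":0,"tz":0,"roll":0},{"tx":0,"ty":0,"tz":0,"roll":0},{"tx":0,"ty":0,"tz":0,"roll":0},{"tx":0,"ty":0,"tz":0,"roll":0},{"tx":0,"ty":0,"tz":0,"roll":0},{"tx":0,"ty":0,"tz":-10,"roll":0},{"tx":0,"ty":0,"tz":-30,"roll":0},{"tx":0,"ty":0,"tz":-30,"roll":0},{"tx":0,"ty":0,"tz":-30,"roll":0},{"tx":0,"ty":0,"tz":-30,"roll":0},{"tx":0,"ty":0,"tz":0,"roll":0},{"tx":0,"ty":0,"tz":0,"roll":0}]' 32 60
python3 - <<'E'
from h import *
im,d,W=cloud("wrist");Z=W[...,2]
for a,b in((.046,.06),(.0085,.015)):
    m=(Z>a)&(Z<b)&(np.hypot(W[...,0]-.609,W[...,1]-.221)<.05)
    print(m.sum(),cv2.minAreaRect(W[m][:,:2].astype(np.float32)*1000) if m.any() else 0,np.median(Z[m]))
go(452,317.5,150,10.7)
E
```

```text
t: 18.95
tool_pos: [0.6059, 0.2422, 0.0291]
tool_rot: [-3.118, -0.381, -0.0]
contact_force: [-3.4, -1.7, 3.3]
opening: 0.0061
grip_force: 80.0
t: 19.95
tool_pos: [0.6076, 0.2426, 0.1623]
tool_rot: [-3.117, -0.38, -0.011]
contact_force: [-0.3, 0.8, -0.5]
opening: 0.0318
grip_force: 0.0
832 ((605.426513671875, 242.2765655517578), (69.67322540283203, 7.640806198120117), 13.636275291442871) 0.05394059454419298
3179 ((610.1297607421875, 221.4507598876953), (70.52877044677734, 49.39525604248047), 13.929641723632812) 0.012013481101772971
t 20.00 pos [606.2 242.2 159.5] head 13.9 shift [-131.5 -110.2    9.2] roll 0.056 open 32.2 grip 0.0 F [-0.6 -0.2  0.1]
```

The clip is seated on the tray floor (leg tops at 54 and 12 mm, as they should be) and centred. Next is the tube.

```bash
python3 -m handwheel '[{"tx":-16,"ty":-13,"tz":0,"roll":0},{"tx":-24,"ty":-20,"tz":0,"roll":0},{"tx":-24,"ty":-20,"tz":0,"roll":0},{"tx":-24,"ty":-20,"tz":0,"roll":0},{"tx":-24,"ty":-20,"tz":0,"roll":0},{"tx":-20,"ty":-17,"tz":0,"roll":0.05},{"tx":0,"ty":0,"tz":5,"roll":0},{"tx":0,"ty":0,"tz":0,"roll":0},{"tx":0,"ty":0,"tz":0,"roll":0}]' 80 80
python3 - <<'E'
from h import *
im,d,W=cloud("wrist");Z=W[...,2]
m=(Z>.034)&(Z<.05)&(np.hypot(W[...,0]-.452,W[...,1]-.3175)<.07)
print(m.sum(),cv2.minAreaRect(W[m][:,:2].astype(np.float32)*1000),np.median(Z[m]))
go(452,317.5,12,10.7)
E
```

```text
t: 20.75
tool_pos: [0.4506, 0.3165, 0.1515]
tool_rot: [3.126, 0.303, -0.004]
contact_force: [-0.1, -0.3, 0.3]
opening: 0.0798
grip_force: 0.0
5748 ((452.21142578125, 317.13458251953125), (101.18574523925781, 40.135643005371094), 9.262730598449707) 0.04006640827983454
t 20.80 pos [451.2 316.4 152. ] head 11.0 shift [  1.2  -1.1 140. ] roll 0.006 open 79.8 grip 0.0 F [ 0.1  0.2 -0.3]
```

```bash
python3 -m handwheel '[{"tx":1,"ty":-1,"tz":25,"roll":0.03},{"tx":0,"ty":0,"tz":30,"roll":0},{"tx":0,"ty":0,"tz":30,"roll":0},{"tx":0,"ty":0,"tz":30,"roll":0},{"tx":0,"ty":0,"tz":23,"roll":0},{"tx":0,"ty":0,"tz":0,"roll":0},{"tx":0,"ty":0,"tz":0,"roll":0},{"tx":0,"ty":0,"tz":0,"roll":0}]' 80 70
python3 -m handwheel '[{"tx":0,"ty":0,"tz":0,"roll":0},{"tx":0,"ty":0,"tz":0,"roll":0},{"tx":0,"ty":0,"tz":0,"roll":0},{"tx":0,"ty":0,"tz":0,"roll":0},{"tx":0,"ty":0,"tz":0,"roll":0},{"tx":0,"ty":0,"tz":0,"roll":0},{"tx":0,"ty":0,"tz":0,"roll":0},{"tx":0,"ty":0,"tz":0,"roll":0}]' 25 70
python3 -m handwheel '[{"tx":0,"ty":0,"tz":-15,"roll":0},{"tx":0,"ty":0,"tz":-30,"roll":0},{"tx":0,"ty":0,"tz":-30,"roll":0},{"tx":0,"ty":0,"tz":-30,"roll":0},{"tx":0,"ty":0,"tz":-20,"roll":0},{"tx":0,"ty":0,"tz":0,"roll":0},{"tx":0,"ty":0,"tz":0,"roll":0}]' 25 70
python3 - <<'E'
from h import *
go(601.3,-225.4,140,-24.2)
E
```

```text
t: 21.47
tool_pos: [0.4535, 0.3184, 0.0166]
tool_rot: [-3.131, -0.254, -0.003]
contact_force: [0.6, -0.5, 0.4]
opening: 0.0796
grip_force: 0.0
t: 22.13
tool_pos: [0.4532, 0.3189, 0.017]
tool_rot: [-3.13, -0.256, -0.005]
contact_force: [0.3, -1.0, 5.6]
opening: 0.0388
grip_force: 73.2
t: 22.72
tool_pos: [0.4521, 0.3184, 0.1405]
tool_rot: [-3.131, -0.256, -0.002]
contact_force: [-0.8, -1.5, -4.3]
opening: 0.0388
grip_force: 72.3
t 22.72 pos [452.1 318.4 140.5] head 9.3 shift [5.900e+01 5.608e+02 3.000e-01] roll 0.585 open 38.8 grip 72.3 F [-0.8 -1.5 -4.3]
```

```bash
python3 -m handwheel '[{"tx":2,"ty":15,"tz":0,"roll":0},{"tx":3,"ty":28,"tz":0,"roll":0},{"tx":3.5,"ty":33,"tz":0,"roll":0},{"tx":3.5,"ty":33,"tz":0,"roll":0},{"tx":3.5,"ty":33,"tz":0,"roll":0},{"tx":3.5,"ty":33,"tz":0,"roll":0},{"tx":3.5,"ty":33,"tz":0,"roll":0},{"tx":3.5,"ty":33,"tz":0,"roll":0},{"tx":3.5,"ty":33,"tz":0,"roll":0},{"tx":3.5,"ty":33,"tz":0,"roll":0},{"tx":3.5,"ty":33,"tz":0,"roll":0}]' 25 70
python3 -m handwheel '[{"tx":3.5,"ty":33,"tz":0,"roll":0},{"tx":3.5,"ty":33,"tz":0,"roll":0},{"tx":3.5,"ty":33,"tz":0,"roll":0},{"tx":3.5,"ty":33,"tz":0,"roll":0},{"tx":3.5,"ty":33,"tz":0,"roll":0},{"tx":3.5,"ty":33,"tz":0,"roll":0},{"tx":1.5,"ty":15,"tz":0,"roll":0},{"tx":1,"ty":8,"tz":0,"roll":0},{"tx":0,"ty":0,"tz":0,"roll":0}]' 25 70
python3 -m handwheel '[{"tx":0,"ty":0,"tz":0,"roll":0.09},{"tx":0,"ty":0,"tz":0,"roll":0.1},{"tx":0,"ty":0,"tz":0,"roll":0.1},{"tx":0,"ty":0,"tz":0,"roll":0.1},{"tx":0,"ty":0,"tz":0,"roll":0.1},{"tx":0,"ty":0,"tz":0,"roll":0.095},{"tx":0,"ty":0,"tz":0,"roll":0},{"tx":0,"ty":0,"tz":0,"roll":0},{"tx":0,"ty":0,"tz":0,"roll":0}]' 25 70
python3 - <<'E'
from h import *
im,d,W=cloud("wrist");cv2.imwrite("pics/w8.png",im[...,::-1]);Z=W[...,2]
m=(Z>.013)&(Z<.023)&(np.hypot(W[...,0]-.6013,W[...,1]+.2254)<.09)
print(m.sum(),cv2.minAreaRect(W[m][:,:2].astype(np.float32)*1000))
go(602,-225.4,21,-24.2)
E
```

```text
t: 23.63
tool_pos: [0.541, -0.0126, 0.1363]
tool_rot: [-3.13, -0.255, 0.009]
contact_force: [0.2, -0.2, -3.3]
opening: 0.0385
grip_force: 72.1
t: 24.38
tool_pos: [0.601, -0.2261, 0.1374]
tool_rot: [-3.129, -0.253, 0.005]
contact_force: [-1.0, 1.0, -2.7]
opening: 0.0388
grip_force: 72.1
t: 25.13
tool_pos: [0.6017, -0.2244, 0.1395]
tool_rot: [-3.072, 0.653, 0.002]
contact_force: [0.3, -0.7, -3.2]
opening: 0.0391
grip_force: 72.1
907 ((648.0789794921875, -248.456787109375), (76.56558227539062, 34.64506149291992), 63.710166931152344)
t 25.18 pos [ 601.8 -224.7  139.7] head -24.1 shift [  0.6   0.6 118.7] roll 0.003 open 38.5 grip 72.1 F [-0.6  0.  -3.3]
```

View pics/w8.png

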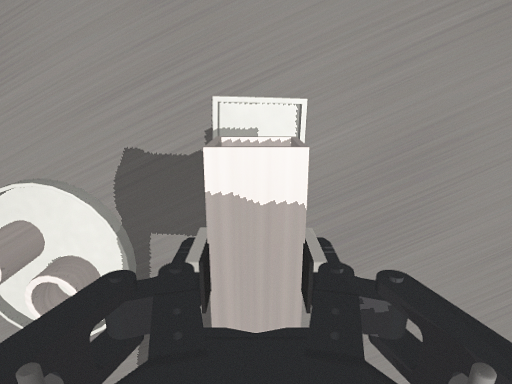

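The tube is aligned over the long tray, whose far end shows at (260,115). Lowering it now. The fingertips stay above the rim.

```bash
python3 -m handwheel '[{"tx":0,"ty":1,"tz":20,"roll":0},{"tx":0,"ty":0,"tz":30,"roll":0},{"tx":0,"ty":0,"tz":30,"roll":0},{"tx":0,"ty":0,"tz":20,"roll":0},{"tx":0,"ty":0,"tz":10,"roll":0},{"tx":0,"ty":0,"tz":3,"roll":0},{"tx":0,"ty":0,"tz":0,"roll":0},{"tx":0,"ty":0,"tz":0,"roll":0},{"tx":0,"ty":0,"tz":0,"roll":0}]' 25 70
python3 -m handwheel '[{"tx":0,"ty":0,"tz":1,"roll":0},{"tx":0,"ty":0,"tz":1,"roll":0},{"tx":0,"ty":0,"tz":0,"roll":0},{"tx":0,"ty":0,"tz":0,"roll":0},{"tx":0,"ty":0,"tz":0,"roll":0}]' 25 70
```

```text
t: 25.93
tool_pos: [0.6032, -0.2273, 0.0296]
tool_rot: [3.071, -0.658, 0.006]
contact_force: [1.0, 0.0, -2.3]
opening: 0.0385
grip_force: 72.1
t: 26.35
tool_pos: [0.6016, -0.2265, 0.0253]
tool_rot: [3.072, -0.658, 0.0]
contact_force: [-0.5, -0.0, -4.2]
opening: 0.0387
grip_force: 72.1
```

```bash
python3 -m handwheel '[{"tx":0,"ty":0,"tz":1.5,"roll":0},{"tx":0,"ty":0,"tz":1,"roll":0},{"tx":0,"ty":0,"tz":0,"roll":0},{"tx":0,"ty":0,"tz":0,"roll":0},{"tx":0,"ty":0,"tz":0,"roll":0}]' 25 70
python3 -m handwheel '[{"tx":0,"ty":0,"tz":1,"roll":0},{"tx":0,"ty":0,"tz":0.5,"roll":0},{"tx":0,"ty":0,"tz":0,"roll":0},{"tx":0,"ty":0,"tz":0,"roll":0},{"tx":0,"ty":0,"tz":0,"roll":0}]' 25 70
```

```text
t: 26.77
tool_pos: [0.6016, -0.2265, 0.0225]
tool_rot: [-3.072, 0.658, 0.0]
contact_force: [0.7, -0.5, -4.5]
opening: 0.0389
grip_force: 72.1
t: 27.18
tool_pos: [0.6017, -0.2266, 0.0211]
tool_rot: [3.072, -0.658, 0.0]
contact_force: [-0.3, 0.2, -1.9]
opening: 0.0388
grip_force: 72.3
```

```bash
python3 -m handwheel '[{"tx":0,"ty":0,"tz":0.5,"roll":0},{"tx":0,"ty":0,"tz":0,"roll":0},{"tx":0,"ty":0,"tz":0,"roll":0}]' 25 70
python3 -m handwheel '[{"tx":0,"ty":0,"tz":0,"roll":0},{"tx":0,"ty":0,"tz":0,"roll":0},{"tx":0,"ty":0,"tz":0,"roll":0},{"tx":0,"ty":0,"tz":0,"roll":0},{"tx":0,"ty":0,"tz":0,"roll":0},{"tx":0,"ty":0,"tz":-10,"roll":0},{"tx":0,"ty":0,"tz":-30,"roll":0},{"tx":0,"ty":0,"tz":-30,"roll":0},{"tx":0,"ty":0,"tz":-30,"roll":0},{"tx":0,"ty":0,"tz":-30,"roll":0},{"tx":0,"ty":0,"tz":0,"roll":0},{"tx":0,"ty":0,"tz":0,"roll":0}]' 62 70
python3 - <<'E'
from h import *
im,d,W=cloud("wrist");Z=W[...,2]
for a,b,r in((.037,.055,.07),(.013,.023,.1)):
    m=(Z>a)&(Z<b)&(np.hypot(W[...,0]-.6013,W[...,1]+.2254)<r)
    print(m.sum(),cv2.minAreaRect(W[m][:,:2].astype(np.float32)*1000) if m.any() else 0,np.percentile(Z[m],[5,50,95]))
im,d,W=cloud("scene");cv2.imwrite("pics/end.png",im[...,::-1])
E
```

```text
t: 27.43
tool_pos: [0.6018, -0.2266, 0.021]
tool_rot: [3.072, -0.658, 0.0]
contact_force: [-1.1, 1.3, 0.0]
opening: 0.0388
grip_force: 72.6
t: 28.43
tool_pos: [0.6034, -0.2274, 0.1548]
tool_rot: [3.07, -0.658, 0.01]
contact_force: [0.3, -0.3, -0.1]
opening: 0.0617
grip_force: 0.0
5659 ((601.3466186523438, -226.79165649414062), (40.133331298828125, 100.20897674560547), 65.72884368896484) [0.04298414 0.04409485 0.04517586]
2346 ((600.2991943359375, -225.3924560546875), (76.53042602539062, 140.26318359375), 64.32869720458984) [0.01471987 0.01798715 0.01918862]
```

View pics/end.png

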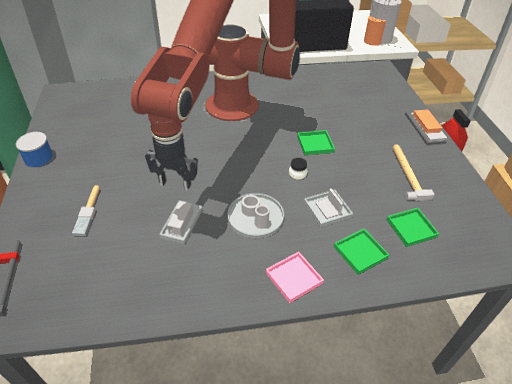

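The tube is level in the long tray (181,222), both pipes stand in the pan (256,212), and the clip is in the square tray (328,205). The jar, hammer and brush haven't moved, and the gripper is clear.

```bash
python3 -c "
from station import ctrl
print(ctrl.finish_job())"
```

```text
the job is handed in; nothing more can be done
None
```

All four offcuts are in their trays and released, the hammer, brush and jar are where they were, and the job was handed in at about 28 s; the hand-in call returned no verdict.

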